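# Take up a lens-barrel clamp by its star wheel through the cover slot

## Robot

A 6-joint arm with a two-finger parallel gripper is mounted at the origin on the work surface. World frame = base frame: x ahead of the robot, y to its left, z up, the work surface at z = 0. Lengths are in mm, angles in degrees, forces in N, time in s.
With the tool pointing down it reaches from about 300 to 850 mm from the base axis. Payload 4.2 kg.
Tool frame: the origin (TCP) lies between the finger pads; the fingertips stand ahead of it and the grasp point (between the pads) lies 3 mm ahead of it (nose_length is the z of the fingertips in the tool frame, in mm); z points along the fingers, y is the line along which they close (so a half turn about z gives the same grasp; the last joint's range is limited). The gripper opens to 91 mm and grips with 3 to 60 N. Pads are 32 mm wide; open, the fingers measure 118 mm over their backs; the gripper's body (76 mm by 178 mm) begins 60 mm behind the grasp point.
Start: joints at [69.213, 18.312, 89.639, -0, 72.044, -1.146], TCP at [193.274, 541.559, 235.976] pointing down, gripper open.
Joint ranges: [-177.97, 177.97], [-48.28, 115.42], [12.27, 149.76], [-77.06, 257.06], [2.81, 150.46], [-146.56, 146.56]. Speed limits (degrees/s): [147.25, 147.25, 180, 180, 180, 180].

## Interface

Orientations are given as [roll, pitch, yaw] about the fixed x, y, z axes, in that order (R = Rz(yaw) Ry(pitch) Rx(roll)).
In Python, from workcell import state, grab_frame, camera_params, job_done, nose_length gives the robot as it stands.
- The arm moves only by the tool step_arm, never from a script. Its argument "plan" is a list that holds one entry, the list of rows, each a list of 5 numbers: the shift along the tool's x, y, z in cm, then the turn about the tool's z in rad, then the opening, from 0 (shut) to 1 (fully open). In form: [[[x, y, z, turn, gripper], ...]]. A call has 1 to 20 rows; each row is the pose to reach, as a shift and turn from the pose commanded when the call began, along the tool's axes at that moment; what a row does not reach only later rows make up. A row lasts 1/8 s, in which the tool goes at most 62.5 mm and 10.7 degrees, less where a joint would pass 70% of its speed; a pose out of reach is approached as far as the arm can. A call with a gripper value outside its range is refused whole. The fingers move at their own pace and stop on an object; "newtons" is the grip in N (left out, the last holds). Time passes only in rows, so rows that repeat a pose let the fingers close. It gives the time, the measured TCP pose, the force, the opening and the grip force at its end, in the units of the state.
- state(): the state, without advancing time (a new reading comes with each control period).
- grab_frame(name): name is "side" or "top" or "wrist"; returns the picture (400x640x3 uint8, blue, green, red); there is no depth.
- camera_params(name): a dict with "camera_matrix" (3x3 intrinsics, pixels), "k1" (the pictures are not rectified: a ray, as slopes to the right and down, at radius r is drawn at 1 + k1 r^2 times it, then the intrinsics apply), "R" (3x3) and "t" (3): a world point X has camera coordinates R X + t; the wrist camera has in their place "mount" (4x4, takes a point from camera to tool coordinates, whose origin is the TCP and whose axes are the flange's). Camera axes: x right, y down, z forward; pixel columns grow to the right and rows downward; lengths in mm; the calibration is good to about 2 mm. A picture is of the moment at which its call begins: read the wrist's pose just before it. camera_params takes no time and is no camera call.
- job_done(): hands the job in; it is judged then, once.
The state is a dict: "time_s": time; "qpos": joint angles; "qvel": joint speeds; "effort": joint torques, N m; "ee_pos": TCP position; "ee_rot": TCP orientation; "force": force on the tool from outside, world axes, zero at the start; "torque": the same for the moment, N m; "gripper_width": finger opening in mm; "gripper_force": force on a finger pad.
Only numpy, scipy, OpenCV 4.12 (cv2) and the standard library are available. Lean on these libraries where they do the work, as an engineer would, in place of code of your own. Each camera call takes 0.05 s, during which the arm holds its last target. There are 200 camera calls.

## Task

Take the flat-bladed, square-handled spade out of the tool rack and work it through the slot in the clamp adjuster's cover to flick the star wheel round, tooth by tooth, pushing the teeth along the slot away from the robot (the adjuster's +x), until the wheel comes up firm because the clamp pad bears on the lens barrel. Touch the adjuster with the spade only and feel your way: stop as soon as the wheel is firm (push it with no more than 15 N then, or the barrel is pinched) and never strike or press the adjuster with over 30 N. Then stand the spade back in its own hole in the rack and leave everything else where it is.

Things in the scene. Friction and masses are not known exactly. Their poses are not given: they have to be found in the camera images.
- adjuster: Fixed clamp adjuster; origin on the table below the star wheel's centre. Steel base plate 110 (x) by 136 mm (y, from -32 to +104), 8 thick. Black closed housing 86 (x) by 36 mm (y), top 82 mm high, centred over the origin. The slot in its top is the only way in to the wheel. Beside it on +y lies the lens barrel. Keep hand and arm off all of it.
- slot (a point): Centre of the slot in the housing's 4 mm cover, at the cover's top face, 82 mm above the table, over the wheel's axis. Slot 36 mm long along the adjuster's x, 15 mm wide along y. A blade, tip 16 mm below the cover's top, pushed to 12 mm past the centre towards +x moves its tooth one full step; then there is a gap to re-enter some 8 mm on the -x side of the centre. The slot's ends are rigid.
- wheel_centre (a point): Centre of the steel star wheel in the housing, 44 mm above the table. Axis along the adjuster's y, 12 mm wide, hub radius 20, outer radius 32 mm (tooth tops 76 mm above the table, 6 mm below the slot's mouth). 10 straight radial teeth, 3.5 mm thick, 17 mm apart. Its angle at the start is unknown: going in, the blade may meet a gap or a tooth tip (then try about 5 mm along).
- wheel_top (a point): Top of the wheel's rim circle, 76 mm high, under the slot. Stiff to turn (about 3 N at a tooth), stays where left, no ratchet. Teeth pushed to +x move the pad 1.5 mm along +y per tooth (to -x: back). When the pad bears, it stops dead: the push climbs at once (7 N is firm; over 15 N pinches the barrel). The blade is then 0 to 3 mm past the slot's centre, far short of its +x end.
- barrel (a point): Centre of the black lens barrel, fixed on the adjuster, 44 mm in diameter (49 over its rings), 94 mm long, lying along the adjuster's x at y = 64 mm, 44 mm above the table. An aluminium backstop behind it is 68 mm high.
- pad_face (a point): Centre of the face of the clamp pad (aluminium, 26 mm square, 8 mm thick, on a brass screw) which looks at the barrel, 44 mm above the table. At the start it stands 3 to 5.5 mm short of the barrel; it first touches the barrel when it stands at y = 42 mm in the adjuster's frame.
- rack: Fixed aluminium tool rack, 60 mm (x) by 160 mm (y) by 60 mm high, origin at the centre of its underside. Three upright rectangular holes 12 mm (x) by 16 mm (y), 52 mm deep, at y = -50, 0 and +50 mm, x = 0. The spade stands in one of them (any), the two drivers in the others.
- spade_mid (a point): Centre of the handle of the adjuster spade. Black square handle 22 by 22 mm, 55 mm tall; below it a straight steel flat blade 45 mm long, 4 mm thick along the spade's x and 8 mm wide along its y (last 3 mm 2.5 by 6 mm). z is up along the spade. The blade's tip lies 72.5 mm below this point. It stands in the rack on the handle's shoulder, its x along the rack's x, this point 87.5 mm above the table. 90 g.
- spade_tip (a point): Middle of the tip of the spade's blade, 72.5 mm below the handle's centre on its axis.
- driver_a: Bystander: short round-handled driver standing in the rack (handle 22 mm in diameter, 35 mm tall, and a cap). Origin at its lower tip.
- driver_b: Bystander: longer round-handled driver standing in the rack (handle 22 mm in diameter, 55 mm tall, and a cap). Origin at its lower tip.
- sensor: Bystander: black round sensor head, 56 mm in diameter, 22 mm high. Origin under its centre.
- jar: Bystander: small jar 48 mm in diameter, 60 mm high. Origin under its centre.
- tray: Bystander: small divided tray, 90 by 130 by 25 mm. Origin under its centre.
- post: Bystander: optical post 86 mm high on a round foot. Origin under its centre.
- wrench: Bystander: wrench, 140 mm long, lying flat.
Things that resemble listed ones, but are neither listed nor needed, are in the scene too. What is shaped like the adjuster but pink is not meant. What is shaped like the part that bears spade_mid but purple is not meant.

How it is judged (in metres and radians):
On the way, in this order (a step that is already met when the one before it is completed fails the run):
1. the spade is drawn out of the rack (height (world z) of spade_mid above 0.14 m and contact force between the fingers and spade above 1 N), for 0.2 s.
2. the pad bears on the barrel (within 0.3 mm), driven with the spade's blade in the slot (y of pad_face in the frame of adjuster above 0.0417 m and horizontal distance between spade_tip and slot below 0.02 m and height (world z) of spade_tip below 0.08 m), for 0.05 s.
At the end, for the whole second after the job is handed in: The clamp pad bears on the barrel (within 0.3 mm), and the spade stands at rest, upright (within 0.12 rad), seated back in its own hole (its handle within 8 mm of where it was) (y of pad_face in the frame of adjuster above 0.0417 m and distance of spade_mid from where it was at the start of the episode below 0.008 m and angle between spade_mid's own z axis and vertical below 0.12 rad and linear speed of spade below 0.02 m/s); the robot touches nothing.
It fails at once if the barrel is pinched: with the pad on the barrel the spade pushes with more than 16 N (y of pad_face in the frame of adjuster above 0.0417 m and contact force between spade and adjuster above 16 N).
It fails at once if the adjuster is loaded by the spade with more than 30 N (contact force between spade and adjuster above 30 N).
It fails at once if the hand or arm touches the adjuster (contact force between any of the fingers, the arm and adjuster above 1 N).
It fails at once if a bystander is moved by more than 20 mm (distance of any of driver_a, driver_b, sensor, jar, tray, post, wrench from where it was at the start of the episode above 0.02 m).
It also fails if it takes over 72 s, if anything falls off the work surface, if the arm or the gripper's body presses on something with over 40 N, if the wrist force passes 120 N, or if a joint passes its speed limit or range.

## Working session

There is one attempt and no reset: what is moved stays moved. The work goes in short steps, Python scripts to look and compute and a tool call to move; the robot and the scene stay as the last step left them, time stands still between calls to the robot, and variables do not carry over. Pictures are saved under pics/ and viewed, at most 10 in all, crops included, and the job is handed in when it is done.

Besides the shell and the picture viewer there is one more tool, called after "Emit:" as a command line: name --argument value ..., lists and objects as JSON in quotes. step_arm: Moves the arm, as the interface text tells. Its arguments: {"type":"object","properties":{"plan":{"type":"array","items":{"type":"array","items":{"type":"array","items":{"type":"number"}}}},"newtons":{"type":"number"}},"required":["plan"]}

```bash
mkdir -p pics; ls; cat > h.py <<'E'
import numpy as np, cv2
from workcell import *
from scipy.spatial.transform import Rotation as Ro
def cam(n,s=None):
    p=camera_params(n);K=np.array(p["camera_matrix"])
    if n=="wrist":
        M=np.array(p["mount"]);T=np.eye(4)
        T[:3,:3]=Ro.from_euler('xyz',s["ee_rot"],degrees=True).as_matrix();T[:3,3]=s["ee_pos"]
        W=T@M;R=W[:3,:3].T;t=-R@W[:3,3]
    else: R=np.array(p["R"]);t=np.array(p["t"])
    return K,p["k1"],R,t
def ray(c,uv):
    K,k,R,t=c
    d=np.linalg.solve(K,[uv[0],uv[1],1.])[:2];r=np.hypot(*d);q=r
    for _ in range(20): q=r/(1+k*q*q)
    d=d*(q/r if r>0 else 1)
    return -R.T@t,R.T@np.array([d[0],d[1],1.])
def onz(c,uv,z):
    o,d=ray(c,uv);return o+d*(z-o[2])/d[2]
def proj(c,X):
    K,k,R,t=c;p=R@np.array(X,float)+t;d=p[:2]/p[2];d=d*(1+k*d@d)
    return (K@np.array([d[0],d[1],1]))[:2]
def tri(c1,u1,c2,u2):
    o1,d1=ray(c1,u1);o2,d2=ray(c2,u2)
    a=np.linalg.lstsq(np.c_[d1,-d2],o2-o1,rcond=None)[0]
    p,q=o1+d1*a[0],o2+d2*a[1];return (p+q)/2,np.linalg.norm(p-q)
E
python3 - <<'E'
from h import *
s=state();print(s,nose_length)
for n in ("top","side","wrist"):
    cv2.imwrite(f"pics/{n}0.png",grab_frame(n))
    c=cam(n,s);print(n,c[0].round(1).tolist(),c[1],(-c[2].T@c[3]).round(),c[2].round(2).tolist())
E
```

```text
pics
{'time_s': 0.0, 'qpos': array([ 6.92140295e+01,  1.83499741e+01,  8.97049463e+01, -7.22250354e-04,
        7.20421443e+01, -1.14727966e+00]), 'qvel': array([ 0.03471055, -0.08249876,  0.01198817,  0.01998779,  0.10013888,
       -0.05586874]), 'effort': array([ 1.30279866e-03, -4.12465096e+01, -2.31972027e+01,  7.29595008e-02,
        4.58155631e-02, -1.57788577e-04]), 'ee_pos': array([193.10675934, 541.12724576, 235.14683457]), 'ee_rot': array([-1.79902941e+02, -1.25692451e-03,  1.60361531e+02]), 'force': array([-0.05164769,  0.16598298,  0.0268793 ]), 'torque': array([ 0.01819588, -0.04095137,  0.03829151]), 'gripper_force': 0.0, 'gripper_width': 90.84368659044647} 22.0
top [[424.7, 0.0, 317.5], [0.0, 424.7, 201.6], [0.0, 0.0, 1.0]] -0.08024269705250127 [ 297.   31. 1331.] [[0.03, -1.0, 0.0], [-0.98, -0.03, -0.19], [0.19, 0.0, -0.98]]
side [[454.3, 0.0, 317.3], [0.0, 454.3, 194.6], [0.0, 0.0, 1.0]] -0.08230756374552524 [ -98. -720.  864.] [[0.77, -0.63, 0.01], [-0.38, -0.48, -0.79], [0.51, 0.6, -0.62]]
wrist [[348.1, 0.0, 317.2], [0.0, 348.1, 206.3], [0.0, 0.0, 1.0]] -0.06931089006391968 [115. 570. 383.] [[0.34, 0.94, -0.0], [0.9, -0.32, 0.29], [0.27, -0.1, -0.96]]
```

View pics/top0.png

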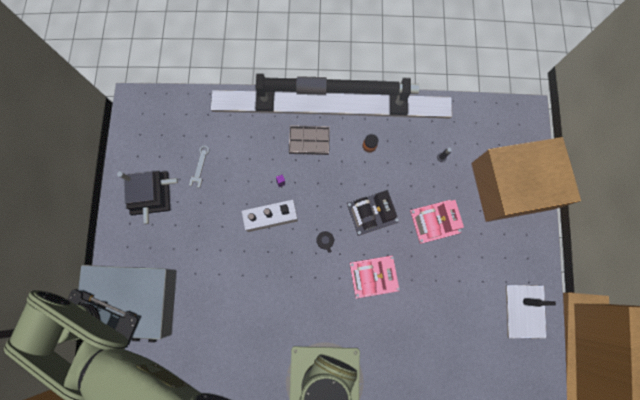

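View pics/side0.png

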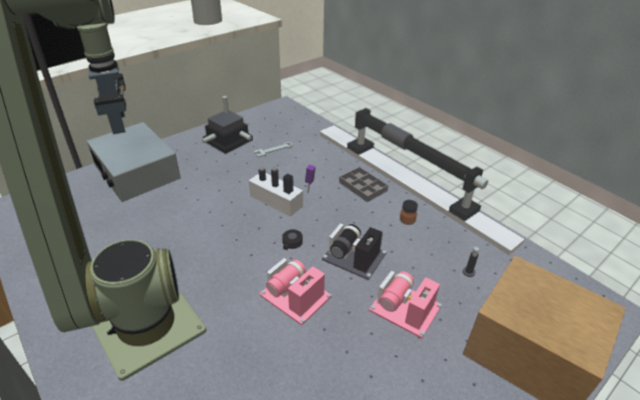

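The top view shows the rack at (270,215) with the square spade at (285,209), and the adjuster at (373,212), with its housing on the right at about (387,206). Pink copies are at (437,222) and (375,277), and a purple spade at (280,181).

```bash
python3 - <<'E'
from h import *
t=cv2.imread("pics/top0.png");a=t[190:240,235:305];b=t[182:242,342:406]
f=lambda i,w,h:cv2.resize(i,(w,h),interpolation=cv2.INTER_CUBIC)
cv2.imwrite("pics/crop.png",np.hstack([f(a,392,280)[:280],f(b,299,280)]))
c=cam("top")
for n,uv,z in (("spade",(285,208.5),115),("rackL",(248,217),60),("rack",(269.5,214),60),("housing",(386.5,206),82),("barrel",(367,212),66)):
    print(n,onz(c,uv,z).round(1))
m=cv2.inRange(t,(170,170,170),(255,255,255));m[:195]=0;m[235:]=0;m[:,:235]=0;m[:,305:]=0
cs=max(cv2.findContours(m,0,2)[0],key=cv2.contourArea);r=cv2.minAreaRect(cs);bx=cv2.boxPoints(r);print(r)
print([onz(c,p,60)[:2].round(1).tolist() for p in bx])
E
```

```text
spade [503.4 130.  115. ]
rackL [483.4 245.7  60. ]
rack [494.5 180.8  60. ]
housing [ 525.2 -170.7   82. ]
barrel [ 508.1 -114.1   66. ]
((268.6646728515625, 214.26170349121094), (19.01995277404785, 52.33128356933594), 77.79953002929688)
[[502.8, 268.0], [541.4, 113.6], [484.5, 99.2], [446.3, 252.4]]
```

View pics/crop.png

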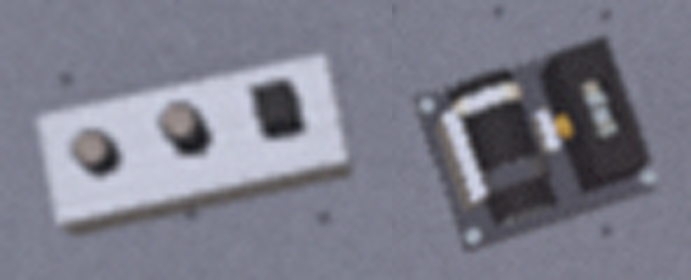

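The crop shows the slot with wheel teeth at about (600,108), which is (386.5,205) in the top image. The spade is a dark square at (277,108) in the crop, at the right end of the rack. Rack yaw is about 14° and adjuster yaw about 20°. I'm moving above the spade.

Emit:
step_arm --plan '[[[-4,-2.6,0,0.1,0.5],[-8,-5.2,0,0.2,0.5],[-12,-8,0,0.3,0.5],[-16,-10.6,0,0.4,0.5],[-20,-13.2,0,0.5,0.5],[-24,-15.8,0,0.6,0.5],[-28,-18.4,0,0.7,0.5],[-32,-21,0,0.8,0.5],[-36,-23.7,0,0.9,0.5],[-40,-26.3,0,0.98,0.5],[-43,-28.3,0,0.98,0.5],[-43,-28.3,0,0.98,0.5],[-43,-28.3,0,0.98,0.5],[-43,-28.3,0,0.98,0.5]]]'

```text
time_s: 1.9
ee_pos: [502.5, 131.3, 235.9]
ee_rot: [-180.0, -0.0, 104.3]
force: [-1.0, 0.3, 0.5]
gripper_width: 45.7
gripper_force: 0.0
```

```bash
cat >> h.py <<'E'
def move(s,X,yaw=None):
    "tool shift in cm and turn from the measured pose to world TCP X"
    R=Ro.from_euler('xyz',s["ee_rot"],degrees=True).as_matrix()
    d=R.T@(np.array(X)-s["ee_pos"])/10
    w=0 if yaw is None else -np.radians((yaw-s["ee_rot"][2]+180)%360-180)
    return d.round(2),round(w,3)
E
python3 - <<'E'
from h import *
s=state();cv2.imwrite("pics/w1.png",grab_frame("wrist"));print(s["ee_pos"],s["ee_rot"],s["gripper_width"],s["qpos"])
E
```

```text
[502.46619449 131.31730313 235.91781246] [-1.79983329e+02 -1.97725982e-02  1.04287211e+02] 45.73045841681246 [ 1.33657975e+01  1.33071381e+01  9.67418877e+01  2.07577742e-02
  6.99679622e+01 -9.28529557e-01]
```

View pics/w1.png

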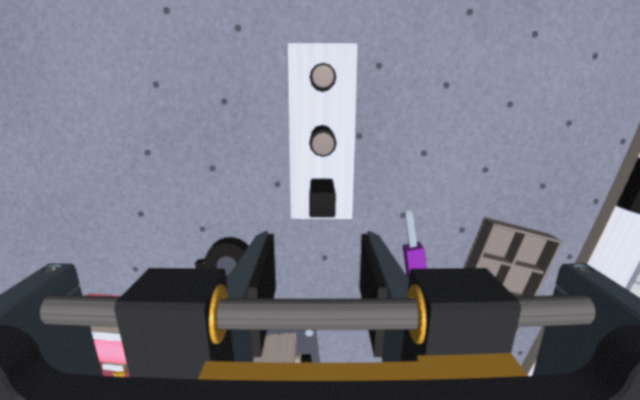

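The wrist view shows the rack with the spade's black square at about (322,198); its top face is the lower part, roughly rows 190–216. The two drivers are above it in the picture.

```bash
python3 - <<'E'
from h import *
s=state();c=cam("wrist",s);im=cv2.imread("pics/w1.png");g=cv2.cvtColor(im,6)
m=(g<60).astype(np.uint8);m[:170]=0;m[225:]=0;m[:,:296]=0;m[:,350:]=0
for r in range(176,220,3): 
    x=np.where(m[r])[0]; print(r,(x.min(),x.max(),g[r,322]) if len(x) else None)
# predicted for hypothesised spade
for z in (115,60): print(z,[proj(c,[503+dx,130+dy,z]).round(1).tolist() for dx in(-11,11) for dy in(-11,11)])
w=(im.min(2)>170).astype(np.uint8);w[:30]=0;w[230:]=0;w[:,:270]=0;w[:,370:]=0
cs=max(cv2.findContours(w,0,2)[0],key=cv2.contourArea);
ap=cv2.approxPolyDP(cs,6,True)[:,0];print(ap.tolist())
P=np.array([onz(c,p,60)[:2] for p in ap]);print(P.round(1).tolist())
top=[onz(c,p,115).round(1) for p in ((309.5,216.5),(335.5,216.5),(322.5,216.5))];print(top)
E
```

```text
176 None
179 None
182 (np.int64(311), np.int64(331), np.uint8(20))
185 (np.int64(311), np.int64(332), np.uint8(21))
188 (np.int64(311), np.int64(332), np.uint8(17))
191 (np.int64(311), np.int64(333), np.uint8(18))
194 (np.int64(311), np.int64(333), np.uint8(41))
197 (np.int64(311), np.int64(333), np.uint8(42))
200 (np.int64(311), np.int64(333), np.uint8(42))
203 (np.int64(311), np.int64(333), np.uint8(41))
206 (np.int64(311), np.int64(333), np.uint8(39))
209 (np.int64(311), np.int64(333), np.uint8(39))
212 (np.int64(311), np.int64(333), np.uint8(40))
215 (np.int64(311), np.int64(332), np.uint8(44))
218 None
115 [[301.2, 218.9], [307.6, 193.7], [327.2, 225.2], [334.2, 200.2]]
60 [[303.8, 200.4], [309.2, 178.8], [325.7, 205.8], [331.6, 184.4]]
[[288, 43], [291, 218], [310, 218], [312, 177], [334, 180], [336, 215], [326, 218], [351, 218], [357, 45]]
[[445.2, 253.1], [484.1, 98.4], [502.2, 103.0], [494.1, 143.4], [515.1, 145.7], [526.2, 112.4], [517.4, 106.9], [541.3, 113.0], [503.4, 266.3]]
[array([498.1, 122.7, 115. ]), array([518.6, 127.9, 115. ]), array([508.4, 125.3, 115. ])]
```

```bash
python3 - <<'E'
from h import *
s=state();c=cam("wrist",s);X=onz(c,(322.2,204.8),115);print(X,move(s,[X[0],X[1],97],104.2))
E
```

```text
[505.619533   134.88857158 115.        ] (array([ 0.27,  0.39, 13.9 ]), np.float64(0.002))
```

Emit:
step_arm --plan '[[[0.27,0.37,3,0,0.5],[0.27,0.37,7,0,0.5],[0.27,0.37,10.5,0,0.5],[0.27,0.37,13,0,0.5],[0.27,0.37,13.8,0,0.5],[0.27,0.37,13.8,0,0.5],[0.27,0.37,13.8,0,0.1],[0.27,0.37,13.8,0,0.1],[0.27,0.37,13.8,0,0.1],[0.27,0.37,13.8,0,0.1],[0.27,0.37,13.8,0,0.1],[0.27,0.37,13.8,0,0.1]]]' --newtons 60

```text
time_s: 3.45
ee_pos: [506.5, 134.1, 98.7]
ee_rot: [179.9, -0.0, 104.2]
force: [-0.7, -0.4, 5.9]
gripper_width: 21.5
gripper_force: 60.0
```

Emit:
step_arm --plan '[[[0,0,-1,0,0.1],[0,0,-4,0,0.1],[0,0,-8,0,0.1],[0,0,-12,0,0.1],[0,0,-14,0,0.1],[-2,-0.3,-14,0,0.1],[-6,-1,-14,0,0.1],[-10.5,-1.7,-14,0,0.1],[-15,-2.3,-14,-0.03,0.1],[-19.5,-3,-14,-0.06,0.1],[-24,-3.7,-14,-0.1,0.1],[-28.5,-4.4,-14,-0.1,0.1],[-32,-5,-14,-0.1,0.1],[-34,-5.3,-14,-0.1,0.1],[-34,-5.3,-14,-0.1,0.1],[-34,-5.3,-14,-0.1,0.1]]]'

```text
time_s: 5.45
ee_pos: [538.0, -207.4, 237.9]
ee_rot: [-180.0, -0.1, 110.0]
force: [-0.2, 0.5, -0.5]
gripper_width: 22.0
gripper_force: 60.0
```

```bash
python3 - <<'E'
from h import *
s=state();im=grab_frame("wrist");cv2.imwrite("pics/w2.png",im);np.save("s2.npy",np.r_[s["ee_pos"],s["ee_rot"]]);print(s["ee_pos"],s["ee_rot"],s["gripper_width"],s["force"])
c=cam("wrist",s);print(proj(c,s["ee_pos"]-[0,0,84]),proj(c,[525.2,-170.7,82]))
E
```

```text
[ 537.98097509 -207.40238211  237.87890382] [-1.79996809e+02 -6.61192506e-02  1.09980569e+02] 21.990664309906794 [-0.19252034  0.54379883 -0.49694369]
[317.27413155 223.56008502] [317.9850848  153.85891477]
```

View pics/w2.png

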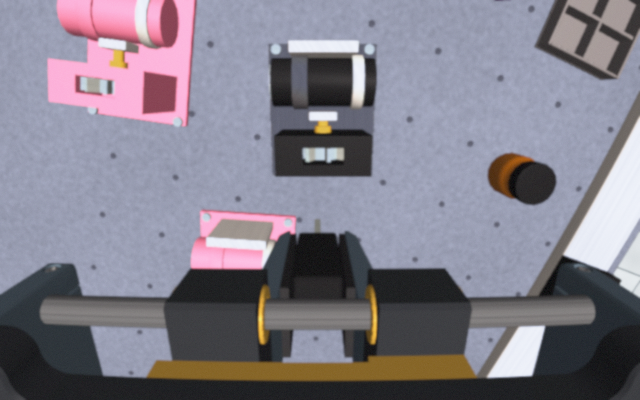

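The wrist view shows the housing at (323,153), with the slot at about (323,155) and teeth in it. The blade tip is at about (318,221), within 3 px of the prediction.

```bash
python3 - <<'E'
from h import *
im=cv2.imread("pics/w2.png");cv2.imwrite("pics/c2.png",cv2.resize(im[120:240,262:382],(600,600),interpolation=cv2.INTER_CUBIC))
E
```

```text
(no output)
```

View pics/c2.png

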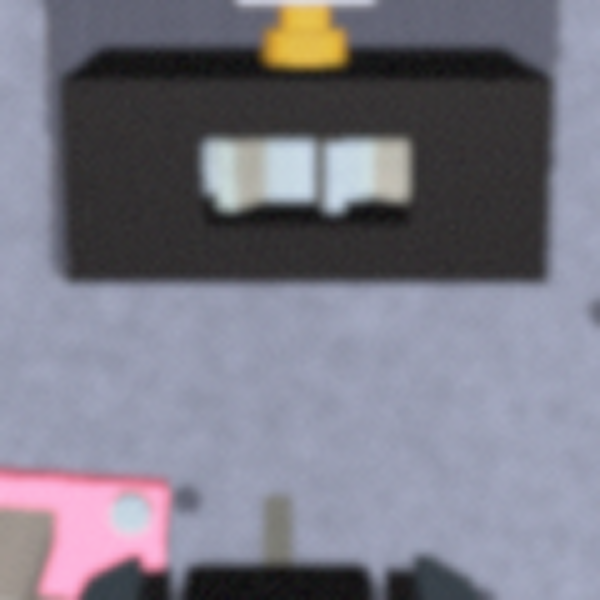

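```bash
python3 - <<'E'
from h import *
s=state();c=cam("wrist",s);X=onz(c,(323.2,156),82);print(X)
ax=np.array([np.cos(np.radians(20)),np.sin(np.radians(20)),0])
for u,v in ((307,163.3-1.5),(329,161.8)): print((onz(c,(u,v),76)-X)@ax)
P=[onz(c,(262+a/5,120+b/5),82) for a,b in((65,80),(550,80),(547,280),(67,280))];P=np.array(P);print(P.mean(0),np.degrees(np.arctan2(*(P[1]-P[0])[[1,0]])),np.degrees(np.arctan2(*(P[2]-P[3])[[1,0]])),np.linalg.norm(P[1]-P[0]),np.linalg.norm(P[2]-P[1]))
T=X-4.5*ax;T[2]=90+83.7;print(T,move(s,T,110))
E
```

```text
[ 530.21115463 -170.81697554   82.        ]
-14.409279261401121
5.32600919877437
[ 530.50188776 -170.92949122   82.        ] 20.055623979021135 20.04747676235124 83.75970071586289 35.246330751962155
[ 525.98253784 -172.35606619  173.7       ] (array([3.69, 0.06, 6.43]), np.float64(0.0))
```

Emit:
step_arm --plan '[[[1.5,0.02,0,0,0.1],[3,0.04,1,0,0.1],[3.69,0.06,3,0,0.1],[3.69,0.06,5,0,0.1],[3.69,0.06,6.1,0,0.1],[3.69,0.06,6.1,0,0.1],[3.69,0.06,6.1,0,0.1]]]'

```text
time_s: 6.38
ee_pos: [526.6, -173.6, 177.7]
ee_rot: [179.9, 0.0, 110.0]
force: [-0.0, -0.9, -0.6]
gripper_width: 21.9
gripper_force: 60.0
```

```bash
python3 - <<'E'
from h import *
s=state();im=grab_frame("wrist");print(s["ee_pos"],s["ee_rot"],s["force"])
c=cam("wrist",s);print(proj(c,s["ee_pos"]-[0,0,83.7]),proj(c,[530.2,-170.8,82]))
cv2.imwrite("pics/c3.png",cv2.resize(im[150:270,250:390],(700,600),interpolation=cv2.INTER_CUBIC))
E
```

```text
[ 526.61319914 -173.59732516  177.73065839] [1.79928072e+02 4.58793691e-02 1.09951979e+02] [-0.01181046 -0.89077715 -0.60836604]
[317.12026172 223.48656691] [322.98326859 216.16889508]
```

View pics/c3.png

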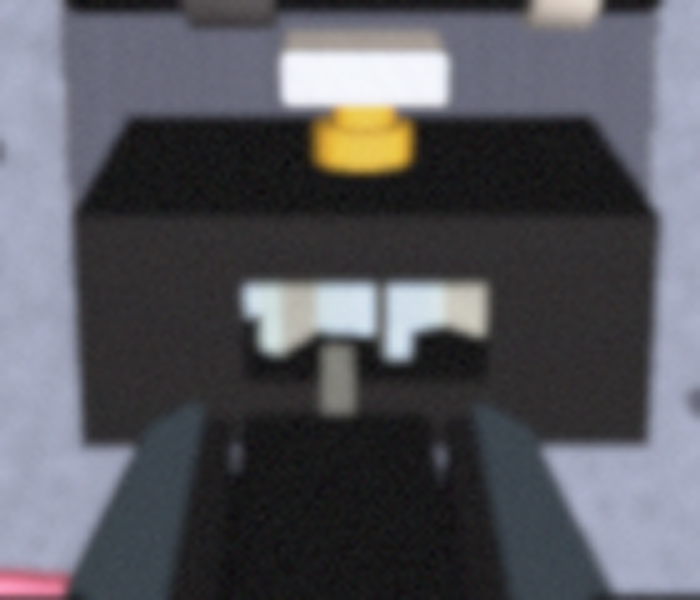

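The close view shows the blade at crop x=337, in the gap between teeth at 272 and 398, with the slot spanning 243–488. It is about 4 mm on the -x side of centre, as planned. I'm lowering it now.

Emit:
step_arm --plan '[[[0.07,0,0.4,0,0.1],[0.07,0,0.8,0,0.1],[0.07,0,1.2,0,0.1],[0.07,0,1.5,0,0.1],[0.07,0,1.8,0,0.1],[0.07,0,1.8,0,0.1]]]'

```text
time_s: 7.18
ee_pos: [525.7, -173.0, 158.6]
ee_rot: [-180.0, -0.0, 109.9]
force: [0.2, -0.3, -1.7]
gripper_width: 21.7
gripper_force: 60.0
```

Emit:
step_arm --plan '[[[0,0,0.3,0,0.1],[0,0,0.6,0,0.1],[0,0,0.85,0,0.1],[0,0,0.85,0,0.1]]]'

```text
time_s: 7.68
ee_pos: [525.7, -173.0, 150.1]
ee_rot: [-180.0, -0.0, 109.9]
force: [-0.4, 0.6, -0.7]
gripper_width: 22.0
gripper_force: 60.0
```

Emit:
step_arm --plan '[[[0,0.2,0,0,0.1],[0,0.4,0,0,0.1],[0,0.6,0,0,0.1],[0,0.8,0,0,0.1],[0,0.8,0,0,0.1]]]'

```text
time_s: 8.3
ee_pos: [533.0, -170.4, 150.2]
ee_rot: [-179.9, -0.0, 110.0]
force: [-2.2, -2.1, 0.0]
gripper_width: 22.0
gripper_force: 60.0
```

Emit:
step_arm --plan '[[[0,0.2,0,0,0.1],[0,0.4,0,0,0.1],[0,0.6,0,0,0.1],[0,0.8,0,0,0.1],[0,0.85,0,0,0.1],[0,0.85,0,0,0.1]]]'

```text
time_s: 9.05
ee_pos: [541.8, -167.2, 150.6]
ee_rot: [179.9, 0.0, 109.9]
force: [-2.4, 0.4, -0.4]
gripper_width: 21.9
gripper_force: 60.0
```

Emit:
step_arm --plan '[[[0,-0.15,0,0,0.1],[0,-0.15,-0.6,0,0.1],[0,-0.15,-1.2,0,0.1],[0,-0.15,-1.7,0,0.1],[0,-0.8,-1.7,0,0.1],[0,-1.5,-1.7,0,0.1],[0,-2.0,-1.7,0,0.1],[0,-2.0,-1.7,0,0.1],[0,-2.0,-1.2,0,0.1],[0,-2.0,-0.8,0,0.1],[0,-2.0,-0.4,0,0.1],[0,-2.0,0,0,0.1],[0,-2.0,0,0,0.1]]]'

```text
time_s: 10.68
ee_pos: [522.4, -174.1, 149.9]
ee_rot: [-180.0, -0.0, 109.9]
force: [-0.2, -0.9, -0.7]
gripper_width: 21.4
gripper_force: 60.0
```

Emit:
step_arm --plan '[[[0,0.25,0,0,0.1],[0,0.5,0,0,0.1],[0,0.75,0,0,0.1],[0,1.0,0,0,0.1],[0,1.2,0,0,0.1]]]'

```text
time_s: 11.3
ee_pos: [533.6, -170.2, 150.1]
ee_rot: [-179.9, -0.0, 109.9]
force: [-3.0, -1.8, -0.4]
gripper_width: 21.5
gripper_force: 60.0
```

Emit:
step_arm --plan '[[[0,0.2,0,0,0.1],[0,0.4,0,0,0.1],[0,0.6,0,0,0.1],[0,0.8,0,0,0.1],[0,0.85,0,0,0.1]]]'

```text
time_s: 11.92
ee_pos: [542.4, -167.1, 150.6]
ee_rot: [179.9, 0.0, 109.9]
force: [-3.0, -0.9, -0.9]
gripper_width: 22.0
gripper_force: 60.0
```

Emit:
step_arm --plan '[[[0,-0.15,0,0,0.1],[0,-0.15,-0.6,0,0.1],[0,-0.15,-1.2,0,0.1],[0,-0.15,-1.7,0,0.1],[0,-0.8,-1.7,0,0.1],[0,-1.5,-1.7,0,0.1],[0,-2.05,-1.7,0,0.1],[0,-2.05,-1.7,0,0.1],[0,-2.05,-1.2,0,0.1],[0,-2.05,-0.8,0,0.1],[0,-2.05,-0.4,0,0.1],[0,-2.05,0,0,0.1],[0,-2.05,0,0,0.1],[0,-1.85,0,0,0.1],[0,-1.7,0,0,0.1],[0,-1.7,0,0,0.1]]]'

```text
time_s: 13.92
ee_pos: [525.9, -173.1, 150.5]
ee_rot: [-180.0, 0.0, 110.0]
force: [-1.0, -0.2, -0.9]
gripper_width: 21.7
gripper_force: 60.0
```

Emit:
step_arm --plan '[[[0,0.08,0,0,0.1],[0,0.15,0,0,0.1],[0,0.15,0,0,0.1]]]'

```text
time_s: 14.3
ee_pos: [527.0, -172.6, 150.4]
ee_rot: [-180.0, -0.0, 109.9]
force: [-2.9, -1.0, -0.1]
gripper_width: 22.1
gripper_force: 60.0
```

Emit:
step_arm --plan '[[[0,0.08,0,0,0.1],[0,0.15,0,0,0.1],[0,0.15,0,0,0.1]]]'

```text
time_s: 14.68
ee_pos: [528.7, -172.0, 150.4]
ee_rot: [180.0, -0.0, 109.9]
force: [-2.3, -2.2, -0.1]
gripper_width: 21.8
gripper_force: 60.0
```

Emit:
step_arm --plan '[[[0,0.05,0,0,0.1],[0,0.1,0,0,0.1],[0,0.1,0,0,0.1]]]'

```text
time_s: 15.05
ee_pos: [529.7, -171.6, 150.4]
ee_rot: [180.0, -0.0, 109.9]
force: [-1.9, -0.9, 0.6]
gripper_width: 21.7
gripper_force: 60.0
```

Emit:
step_arm --plan '[[[0,0.05,0,0,0.1],[0,0.1,0,0,0.1],[0,0.1,0,0,0.1]]]'

```text
time_s: 15.42
ee_pos: [530.6, -171.3, 150.4]
ee_rot: [180.0, -0.0, 109.9]
force: [-2.4, -1.1, -0.3]
gripper_width: 21.6
gripper_force: 60.0
```

Emit:
step_arm --plan '[[[0,0.05,0,0,0.1],[0,0.1,0,0,0.1],[0,0.1,0,0,0.1]]]'

```text
time_s: 15.8
ee_pos: [531.5, -170.9, 150.3]
ee_rot: [180.0, -0.0, 109.9]
force: [-2.1, -0.6, -1.0]
gripper_width: 21.4
gripper_force: 60.0
```

Emit:
step_arm --plan '[[[0,0.04,0,0,0.1],[0,0.08,0,0,0.1],[0,0.08,0,0,0.1]]]'

```text
time_s: 16.18
ee_pos: [532.2, -170.7, 150.3]
ee_rot: [-180.0, -0.0, 109.9]
force: [-2.6, -0.5, -1.9]
gripper_width: 21.8
gripper_force: 60.0
```

Emit:
step_arm --plan '[[[0,0.04,0,0,0.1],[0,0.08,0,0,0.1],[0,0.08,0,0,0.1]]]'

```text
time_s: 16.55
ee_pos: [533.0, -170.4, 150.4]
ee_rot: [180.0, -0.0, 109.9]
force: [-2.8, -1.0, -2.4]
gripper_width: 22.1
gripper_force: 60.0
```

Emit:
step_arm --plan '[[[0,0.04,0,0,0.1],[0,0.08,0,0,0.1],[0,0.08,0,0,0.1]]]'

```text
time_s: 16.92
ee_pos: [533.8, -170.1, 150.4]
ee_rot: [180.0, -0.0, 109.9]
force: [-3.4, -0.4, -1.4]
gripper_width: 21.6
gripper_force: 60.0
```

Emit:
step_arm --plan '[[[0,0.05,0,0,0.1],[0,0.1,0,0,0.1],[0,0.1,0,0,0.1]]]'

```text
time_s: 17.3
ee_pos: [534.8, -169.8, 150.5]
ee_rot: [180.0, -0.0, 109.9]
force: [-2.3, -0.3, -1.3]
gripper_width: 21.7
gripper_force: 60.0
```

Emit:
step_arm --plan '[[[0,0.05,0,0,0.1],[0,0.1,0,0,0.1],[0,0.1,0,0,0.1]]]'

```text
time_s: 17.68
ee_pos: [535.8, -169.5, 150.5]
ee_rot: [180.0, 0.0, 109.9]
force: [-3.0, -0.7, -1.1]
gripper_width: 22.0
gripper_force: 60.0
```

Emit:
step_arm --plan '[[[0,0.05,0,0,0.1],[0,0.1,0,0,0.1],[0,0.1,0,0,0.1]]]'

```text
time_s: 18.05
ee_pos: [536.7, -169.1, 150.5]
ee_rot: [180.0, 0.0, 109.9]
force: [-2.9, -1.3, -2.0]
gripper_width: 21.6
gripper_force: 60.0
```

Emit:
step_arm --plan '[[[0,0.08,0,0,0.1],[0,0.16,0,0,0.1],[0,0.16,0,0,0.1]]]'

```text
time_s: 18.42
ee_pos: [538.3, -168.5, 150.5]
ee_rot: [180.0, 0.0, 109.9]
force: [-3.2, -1.0, -1.5]
gripper_width: 21.7
gripper_force: 60.0
```

Emit:
step_arm --plan '[[[0,0.1,0,0,0.1],[0,0.2,0,0,0.1],[0,0.2,0,0,0.1]]]'

```text
time_s: 18.8
ee_pos: [540.3, -167.8, 150.5]
ee_rot: [180.0, 0.0, 109.9]
force: [-2.3, -0.4, 0.5]
gripper_width: 21.8
gripper_force: 60.0
```

Emit:
step_arm --plan '[[[0,0.1,0,0,0.1],[0,0.2,0,0,0.1],[0,0.2,0,0,0.1]]]'

```text
time_s: 19.18
ee_pos: [542.2, -167.2, 150.5]
ee_rot: [180.0, 0.0, 109.9]
force: [-2.2, -1.9, -0.7]
gripper_width: 21.8
gripper_force: 60.0
```

Re-enter and start the next stroke, feeling in small steps.

Emit:
step_arm --plan '[[[0,-0.15,0,0,0.1],[0,-0.15,-0.6,0,0.1],[0,-0.15,-1.2,0,0.1],[0,-0.15,-1.7,0,0.1],[0,-0.8,-1.7,0,0.1],[0,-1.5,-1.7,0,0.1],[0,-2.05,-1.7,0,0.1],[0,-2.05,-1.7,0,0.1],[0,-2.05,-1.2,0,0.1],[0,-2.05,-0.8,0,0.1],[0,-2.05,-0.4,0,0.1],[0,-2.05,0,0,0.1],[0,-2.05,0,0,0.1],[0,-1.85,0,0,0.1],[0,-1.7,0,0,0.1],[0,-1.7,0,0,0.1]]]'

```text
time_s: 21.18
ee_pos: [525.8, -173.1, 150.5]
ee_rot: [-180.0, 0.0, 110.0]
force: [-0.4, 0.4, -0.8]
gripper_width: 21.6
gripper_force: 60.0
```

Emit:
step_arm --plan '[[[0,0.05,0,0,0.1],[0,0.1,0,0,0.1],[0,0.1,0,0,0.1]]]'

```text
time_s: 21.55
ee_pos: [526.5, -172.7, 150.4]
ee_rot: [-180.0, -0.0, 109.9]
force: [-2.5, -1.9, -0.2]
gripper_width: 22.2
gripper_force: 60.0
```

Emit:
step_arm --plan '[[[0,0.04,0,0,0.1],[0,0.08,0,0,0.1],[0,0.08,0,0,0.1]]]'

```text
time_s: 21.92
ee_pos: [527.5, -172.4, 150.4]
ee_rot: [-180.0, -0.0, 109.9]
force: [-2.8, -0.3, 1.7]
gripper_width: 21.8
gripper_force: 60.0
```

Emit:
step_arm --plan '[[[0,0.04,0,0,0.1],[0,0.08,0,0,0.1],[0,0.08,0,0,0.1]]]'

```text
time_s: 22.3
ee_pos: [528.4, -172.1, 150.4]
ee_rot: [180.0, -0.0, 109.9]
force: [-3.1, -1.1, 1.5]
gripper_width: 22.0
gripper_force: 60.0
```

Emit:
step_arm --plan '[[[0,0.04,0,0,0.1],[0,0.08,0,0,0.1],[0,0.08,0,0,0.1]]]'

```text
time_s: 22.68
ee_pos: [529.2, -171.8, 150.4]
ee_rot: [180.0, -0.0, 109.9]
force: [-3.5, -1.0, -0.1]
gripper_width: 21.9
gripper_force: 60.0
```

Emit:
step_arm --plan '[[[0,0.03,0,0,0.1],[0,0.06,0,0,0.1],[0,0.06,0,0,0.1]]]'

```text
time_s: 23.05
ee_pos: [529.7, -171.6, 150.4]
ee_rot: [180.0, -0.0, 109.9]
force: [-2.6, -1.1, 0.5]
gripper_width: 21.8
gripper_force: 60.0
```

Emit:
step_arm --plan '[[[0,0.03,0,0,0.1],[0,0.06,0,0,0.1],[0,0.06,0,0,0.1]]]'

```text
time_s: 23.42
ee_pos: [530.2, -171.4, 150.4]
ee_rot: [180.0, -0.0, 109.9]
force: [-2.8, -1.1, -0.1]
gripper_width: 21.3
gripper_force: 60.0
```

Emit:
step_arm --plan '[[[0,0.03,0,0,0.1],[0,0.06,0,0,0.1],[0,0.06,0,0,0.1]]]'

```text
time_s: 23.8
ee_pos: [530.8, -171.2, 150.4]
ee_rot: [180.0, -0.0, 109.9]
force: [-1.3, -1.7, -1.4]
gripper_width: 21.5
gripper_force: 60.0
```

Emit:
step_arm --plan '[[[0,0.03,0,0,0.1],[0,0.06,0,0,0.1],[0,0.06,0,0,0.1]]]'

```text
time_s: 24.18
ee_pos: [531.3, -171.0, 150.3]
ee_rot: [-180.0, -0.0, 109.9]
force: [-2.8, -1.1, -1.0]
gripper_width: 21.6
gripper_force: 60.0
```

Emit:
step_arm --plan '[[[0,0.03,0,0,0.1],[0,0.06,0,0,0.1],[0,0.06,0,0,0.1]]]'

```text
time_s: 24.55
ee_pos: [531.4, -171.0, 150.3]
ee_rot: [-179.9, -0.0, 109.9]
force: [-4.7, -1.5, 0.2]
gripper_width: 21.4
gripper_force: 60.0
```

Emit:
step_arm --plan '[[[0,0.03,0,0,0.1],[0,0.06,0,0,0.1],[0,0.06,0,0,0.1]]]'

```text
time_s: 24.92
ee_pos: [531.6, -170.9, 150.3]
ee_rot: [-179.9, -0.0, 110.0]
force: [-5.5, -2.3, 0.1]
gripper_width: 21.9
gripper_force: 60.0
```

The wheel has stopped and the force is climbing. A little more to confirm it is firm.

Emit:
step_arm --plan '[[[0,0.04,0,0,0.1],[0,0.07,0,0,0.1],[0,0.07,0,0,0.1]]]'

```text
time_s: 25.3
ee_pos: [531.7, -170.8, 150.3]
ee_rot: [-179.8, -0.0, 110.0]
force: [-6.4, -2.2, 1.8]
gripper_width: 21.8
gripper_force: 60.0
```

Emit:
step_arm --plan '[[[0,0.03,0,0,0.1],[0,0.06,0,0,0.1],[0,0.06,0,0,0.1]]]'

```text
time_s: 25.68
ee_pos: [531.8, -170.8, 150.3]
ee_rot: [-179.7, -0.0, 110.0]
force: [-7.3, -3.4, 1.6]
gripper_width: 21.8
gripper_force: 60.0
```

Emit:
step_arm --plan '[[[0,-0.2,0,0,0.1],[0,-0.45,0,0,0.1],[0,-0.45,0,0,0.1],[0,-0.45,-1,0,0.1],[0,-0.45,-2.5,0,0.1],[0,-0.45,-5,0,0.1],[0,-0.45,-8,0,0.1],[0,-0.45,-9,0,0.1],[0,-0.45,-9,0,0.1],[0,-0.45,-9,0,0.1]]]'

```text
time_s: 26.92
ee_pos: [528.9, -171.5, 239.4]
ee_rot: [-179.9, -0.1, 109.9]
force: [0.3, 0.1, -0.8]
gripper_width: 21.9
gripper_force: 60.0
```

```bash
python3 - <<'E'
from h import *
s=state();im=grab_frame("wrist");print(s["ee_pos"],s["ee_rot"],s["force"])
c=cam("wrist",s);print(proj(c,s["ee_pos"]-[0,0,83.7]))
print(move(s,[506.3,134.2,240],104.2))
cv2.imwrite("pics/c4.png",cv2.resize(im[110:290,230:410],(600,600),interpolation=cv2.INTER_CUBIC))
E
```

```text
[ 528.88223832 -171.51243355  239.35195829] [-1.79914225e+02 -8.07628156e-02  1.09939291e+02] [ 0.27419433  0.12658293 -0.78438537]
[317.44353499 223.73096089]
(array([29.51,  8.3 , -0.04]), np.float64(0.1))
```

View pics/c4.png

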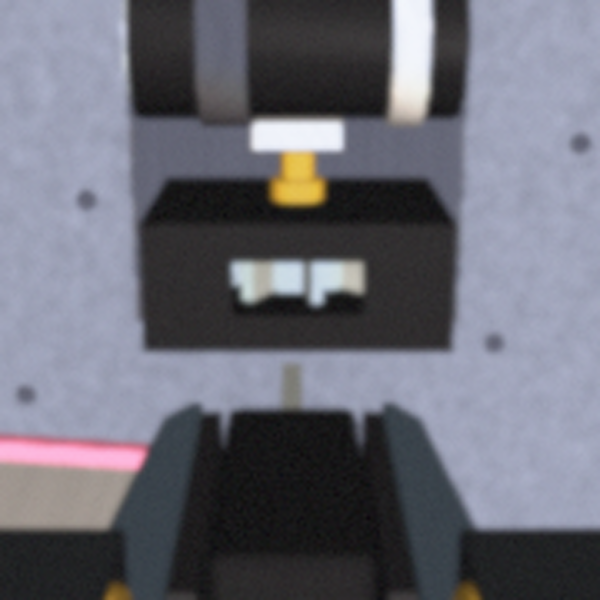

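The pad now bears on the barrel, and the blade still sits true in the hand at (317,219). Now back to the rack.

Emit:
step_arm --plan '[[[2,0.6,0,0,0.1],[5,1.4,0,0,0.1],[9,2.5,0,0.02,0.1],[13,3.6,0,0.04,0.1],[17,4.8,0,0.06,0.1],[21,5.9,0,0.08,0.1],[25,7,0,0.1,0.1],[28,7.9,0,0.1,0.1],[29.5,8.28,0,0.1,0.1],[29.5,8.28,0,0.1,0.1],[29.5,8.28,0,0.1,0.1],[29.5,8.28,0,0.1,0.1]]]'

```text
time_s: 28.48
ee_pos: [506.8, 132.8, 240.4]
ee_rot: [-180.0, 0.0, 104.1]
force: [0.5, 0.1, -0.7]
gripper_width: 21.6
gripper_force: 60.0
```

```bash
python3 - <<'E'
from h import *
s=state();print(s["ee_pos"],s["ee_rot"],s["force"]);print(move(s,[506.2,134.3,98.7],104.2))
E
```

```text
[506.77210052 132.83285519 240.44102819] [-1.79994937e+02  1.09421306e-02  1.04126654e+02] [ 0.4622957   0.11826313 -0.65422264]
(array([ 0.16, -0.02, 14.17]), np.float64(-0.001))
```

Emit:
step_arm --plan '[[[0.1,0,3,0,0.1],[0.1,0,6,0,0.1],[0.1,0,8.5,0,0.1],[0.1,0,9.3,0,0.1],[0.1,0,9.7,0,0.1],[0.1,0,10.1,0,0.1],[0.1,0,10.4,0,0.1],[0.1,0,10.4,0,0.1]]]'

```text
time_s: 29.48
ee_pos: [506.5, 134.8, 136.6]
ee_rot: [180.0, -0.0, 104.2]
force: [-0.7, 0.4, -0.9]
gripper_width: 21.1
gripper_force: 60.0
```

Tip is 7 mm inside the hole with no contact.

Emit:
step_arm --plan '[[[0,0,0.8,0,0.1],[0,0,1.6,0,0.1],[0,0,2.4,0,0.1],[0,0,3.0,0,0.1],[0,0,3.4,0,0.1],[0,0,3.6,0,0.1],[0,0,3.7,0,0.1],[0,0,3.7,0,0.1]]]'

```text
time_s: 30.48
ee_pos: [506.6, 134.8, 99.6]
ee_rot: [180.0, -0.0, 104.2]
force: [-0.3, -0.3, -0.9]
gripper_width: 21.7
gripper_force: 60.0
```

Emit:
step_arm --plan '[[[0,0,0.1,0,0.1],[0,0,0.1,0,0.1],[0,0,0.1,0,0.5],[0,0,0.1,0,0.5],[0,0,0.1,0,0.5],[0,0,0.1,0,0.5],[0,0,-1,0,0.5],[0,0,-4,0,0.5],[0,0,-8,0,0.5],[0,0,-12,0,0.5],[0,0,-13.7,0,0.5],[0,0,-13.7,0,0.5],[0,0,-13.7,0,0.5]]]'

```text
time_s: 32.1
ee_pos: [505.9, 134.6, 235.8]
ee_rot: [-179.9, -0.0, 104.2]
force: [0.1, -0.5, -1.4]
gripper_width: 45.6
gripper_force: 0.0
```

```bash
python3 - <<'E'
from h import *
s=state();im=grab_frame("wrist");print(s["ee_pos"],s["force"],s["gripper_width"])
g=cv2.cvtColor(im,6);c=cam("wrist",s);print([proj(c,[505.6+0,134.9,z]).round(1).tolist() for z in(115,)])
cv2.imwrite("pics/w5.png",im)
E
```

```text
[505.86330675 134.62762199 235.78858175] [ 0.1478087  -0.51072654 -1.37534646] 45.615851494931185
[[317.4, 207.6]]
```

View pics/w5.png

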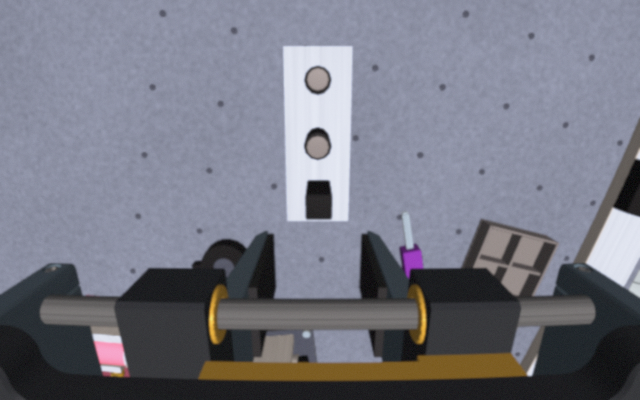

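The spade stands upright in its hole with its top at about (318,207), matching where it started, and the hand is clear.

```bash
python3 -c "
from workcell import job_done;print(job_done())"
```

```text
the job is handed in; nothing more can be done
None
```

The job is handed in: I turned the star wheel until it came up firm at about 8 N with the pad on the barrel, and stood the spade back in its own hole; no verdict was shown.

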